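# Pack the toothbrush that has its battery in

## Task

Only one of the three identical battery toothbrushes in the clear organiser has its battery in, and only its weight gives it away. Find that one and lay it in the open travel case, handle in the wide part and cap in the narrow part, down flat on the case's floor. The other two must finish standing in their own slots; leave the case and everything else where it is.

Things in the scene. Friction and masses are not known exactly. Their poses are not given: they have to be found in the camera images.
- brush_1: one of three look-alike battery toothbrushes, cap up in the organiser's slot at its y = -90 mm. Rigid, 180 mm long: grey handle 28 x 28 mm square, 112 mm long, then a clear 18 x 18 mm square cap, 68 mm long, fixed firmly on the same axis, white brush head inside. Origin: centre of the foot (handle end); z runs to the cap; flat sides face x and y
- brush_2: as brush_1, in the slot at organiser y = -30 mm. Any one of the three, drawn anew each time, has its battery pack in and weighs 170 to 195 g in all; the other two weigh 70 to 95 g
- brush_3: as brush_1, in the slot at organiser y = +30 mm. Every brush's centre of mass is 60 to 80 mm from the foot, and something inside rattles 1 to 2 mm. Lying on the ledge a brush rests on a side of its handle, axis 14 mm up, cap clear by 5 mm
- brush_1_cap (a point): middle of the cap end of brush_1, 180 mm from its foot along its z
- brush_2_cap (a point): middle of the cap end of brush_2, 180 mm from its foot along its z
- brush_3_cap (a point): middle of the cap end of brush_3, 180 mm from its foot along its z
- organiser: clear acrylic organiser, stuck fast, 64 (x) x 236 (y) x 85 mm high: 5 mm base plate, end walls, open front and back, 5 mm top plate with slots. Origin: centre of its underside on the ledge (z = 0). Brush feet stand on the base at z = 5 mm, cap ends at 185 mm; 42 mm free between neighbouring caps
- organiser_slots (a point): middle of the organiser's top plate, upper face, 85 mm up. Three 34 x 34 mm brush slots at organiser x = 0, y = -90, -30, +30 mm (3 mm play round a handle), a narrow one at y = +88 mm for the scraper
- case: open lower half of a plain grey travel case, loose, 160 g, 194 (x) x 40 (y) x 30 mm high; floor 4 mm thick. Origin: centre of its underside. Inside, a wide part for the handle, x = -94 to +26 mm, 34 mm wide, and a narrow part for the cap, x = +26 to +94 mm, 24 mm wide. A packed brush has its foot near x = -90, cap end near x = +90, axis 18 mm up, 4 mm play endwise
- case_notch (a point): point in the case at x = -30 mm, 4 mm up (floor), midway along the thumb notches: from x = -56 to -4 mm both side walls are cut away down to the floor, room for the fingers at the sides of the handle, 60 mm from a packed brush's foot
- scraper: bystander: steel tongue scraper in the organiser's narrow slot, 157 mm tall, flat 12 x 5 mm handle, loop head 40 mm wide along organiser x. Origin: centre of its foot
- dish: bystander: white soap dish with a bar of soap, on suction feet, stuck fast, 85 (x) x 120 (y) mm, 39 mm high. Origin: centre of its underside on the ledge
- compact: bystander: round closed mirror compact lying flat, 75 mm across, 16 mm high, loose. Origin: centre of its underside
- pick: bystander: steel ear pick lying flat, 112 mm long along its x, 5 mm thick, loose. Origin: under its middle
Things that resemble listed ones, but are neither listed nor needed, are in the scene too. Leave any orange look-alike of the case alone.

How it is judged:
At the end, for the whole second after the job is handed in: The brush with its battery (pressing the case with over 1.3 N) lies at rest in the flat-standing case, foot in the wide part, each end within 8 mm endwise, 6 sideways, 4.5 in height of its seat. The other two stand within 15 mm of their start and 0.15 rad of vertical (((x of brush_1 in the frame of case between -0.098 and -0.082 m and x of brush_1_cap in the frame of case between 0.082 and 0.098 m and y of brush_1 in the frame of case between -0.006 and 0.006 m and z of brush_1 in the frame of case between 0.01 and 0.0225 m and y of brush_1_cap in the frame of case between -0.006 and 0.006 m and z of brush_1_cap in the frame of case between 0.01 and 0.0225 m and contact force between brush_1 and case above 1.3 N and linear speed of brush_1 below 0.02 m/s and angular speed of brush_1 below 0.2 rad/s and distance of each of brush_2, brush_3 from where it was at the start of the episode below 0.015 m and angle between each of brush_2, brush_3's own z axis and vertical below 0.15 rad) or (x of brush_2 in the frame of case between -0.098 and -0.082 m and x of brush_2_cap in the frame of case between 0.082 and 0.098 m and y of brush_2 in the frame of case between -0.006 and 0.006 m and z of brush_2 in the frame of case between 0.01 and 0.0225 m and y of brush_2_cap in the frame of case between -0.006 and 0.006 m and z of brush_2_cap in the frame of case between 0.01 and 0.0225 m and contact force between brush_2 and case above 1.3 N and linear speed of brush_2 below 0.02 m/s and angular speed of brush_2 below 0.2 rad/s and distance of each of brush_1, brush_3 from where it was at the start of the episode below 0.015 m and angle between each of brush_1, brush_3's own z axis and vertical below 0.15 rad) or (x of brush_3 in the frame of case between -0.098 and -0.082 m and x of brush_3_cap in the frame of case between 0.082 and 0.098 m and y of brush_3 in the frame of case between -0.006 and 0.006 m and z of brush_3 in the frame of case between 0.01 and 0.0225 m and y of brush_3_cap in the frame of case between -0.006 and 0.006 m and z of brush_3_cap in the frame of case between 0.01 and 0.0225 m and contact force between brush_3 and case above 1.3 N and linear speed of brush_3 below 0.02 m/s and angular speed of brush_3 below 0.2 rad/s and distance of each of brush_1, brush_2 from where it was at the start of the episode below 0.015 m and angle between each of brush_1, brush_2's own z axis and vertical below 0.15 rad)) and angle between case's own z axis and vertical below 0.05 rad and linear speed of case below 0.02 m/s); the robot touches nothing.
It fails at once if the tongue scraper is shifted by more than 25 mm (distance of scraper from where it was at the start of the episode above 0.025 m).
It fails at once if the mirror compact is shifted by more than 15 mm (distance of compact from where it was at the start of the episode above 0.015 m).
It fails at once if the ear pick is shifted by more than 15 mm (distance of pick from where it was at the start of the episode above 0.015 m).
It fails at once if the travel case is shifted by more than 30 mm (distance of case from where it was at the start of the episode above 0.03 m).
It also fails if it takes over 72 s, if anything falls off the work surface, if the arm or the gripper's body presses on something with over 40 N, if the wrist force passes 120 N, or if a joint passes its speed limit or range.

## Robot

A 6-joint arm with a two-finger parallel gripper is mounted at the origin on the work surface. World frame = base frame: x ahead of the robot, y to its left, z up, the work surface at z = 0. Lengths are in m, angles in rad, forces in N, time in s.
With the tool pointing down it reaches from about 0.35 to 0.85 m from the base axis. Payload 8.1 kg.
Tool frame: the origin (TCP) lies at the very end of the fingers, on their centre line; the grasp point (between the pads) lies 19 mm behind it; z points along the fingers, y is the line along which they close (so a half turn about z gives the same grasp; the last joint's range is limited). The gripper opens to 93 mm and grips with 3 to 60 N. Pads are 15 mm wide; open, the fingers measure 128 mm over their backs; the gripper's body (75 mm by 188 mm) begins 65 mm behind the grasp point.
Start: joints at [-1.324, 0.13, 1.488, -0, 1.523, -0.085], TCP at [0.195, -0.567, 0.219] pointing down, gripper open.
Joint ranges: [-2.96, 2.96], [-0.89, 2.26], [0.02, 2.5], [-1.34, 4.48], [0, 2.73], [-2.66, 2.66]. Speed limits (rad/s): [2.39, 2.39, 2.79, 3.14, 3.14, 3.14].

## Interface

Orientations are given as a rotation vector (axis times angle).
In Python, from plant import robot, imaging gives the robot as it stands.
- The arm moves only by the tool jog_arm, never from a script. Its argument "rows" is a list of rows, each a list of 2 entries, a list of its own where there are three numbers: the shift along the tool's x, y, z each as a share of 0.2 m, from -1 to 1, then the turn, a rotation vector about the tool's x, y, z each as a share of pi/2 rad, from -1 to 1. A call has 1 to 5 rows; each row is the pose to reach, as a shift and turn from the pose commanded when the call began, along the tool's axes at that moment; what a row does not reach only later rows make up. A row lasts 1/10 s, in which the tool goes at most 50 mm and 8.59 degrees, less where a joint would pass 70% of its speed; a pose out of reach is approached as far as the arm can. A call with a number of a shift or a turn outside -1 to 1 is refused whole. A call with a gripper value outside its range is refused whole. "hand" is the closure, from -1 (fully open) to 1 (shut), set as the call begins (left out, the last holds). The fingers move at their own pace and stop on an object; "squeeze" is the grip in N (left out, the last holds). Time passes only in rows, so rows that repeat a pose let the fingers close. It gives the time, the measured TCP pose, the force, the opening and the grip force at its end, in the units of the state.
- robot.read_state(): the state, without advancing time (a new reading comes with each control period).
- imaging.read_camera(name): name is "scene" or "top" or "wrist"; returns a dict with "frame" (420x560x3 uint8, red, green, blue), "vertical_fov" (degrees; the focal length in pixels is half the picture's height over the tangent of half this angle, whatever the lens; pixels are square), "cx", "cy" (the principal point, pixels), "R" (3x3) and "t" (3): a world point X has camera coordinates R X + t. Camera axes: x right, y down, z forward; pixel columns grow to the right and rows downward; lengths in m; the calibration is good to about 2 mm. A picture is of the moment at which its call begins. There is no depth.
- robot.close_job(): hands the job in; it is judged then, once.
The state is a dict: "t": time; "q": joint angles; "dq": joint speeds; "joint_torque": joint torques, N m; "tool_pos": TCP position; "orientation": TCP orientation; "force": force on the tool from outside, world axes, zero at the start; "wrist_torque": the same for the moment, N m; "opening": finger opening in m; "gripper_force": force on a finger pad.
Only numpy, scipy, OpenCV 4.12 (cv2) and the standard library are available. Lean on these libraries where they do the work, as an engineer would, in place of code of your own. Each camera call takes 0.05 s, during which the arm holds its last target. There are 200 camera calls.

## Working session

There is one attempt and no reset: what is moved stays moved. The work goes in short steps, Python scripts to look and compute and a tool call to move; the robot and the scene stay as the last step left them, time stands still between calls to the robot, and variables do not carry over. Pictures are saved under pics/ and viewed, at most 10 in all, crops included, and the job is handed in when it is done.

Besides the shell and the picture viewer there is one more tool, called after "Call:" as name([rows], argument=value, ...), one row to a line, values as JSON. jog_arm: Moves the arm, as the interface text tells. Its arguments: {"type":"object","properties":{"rows":{"type":"array"},"hand":{"type":"number"},"squeeze":{"type":"number"}},"required":["rows"]}

```bash
mkdir -p pics; cat > h.py <<'E'
import numpy as np, cv2
from plant import robot, imaging
from scipy.spatial.transform import Rotation as Ro
def cam(n):
    c=imaging.read_camera(n); f=c["frame"]; c["f"]=f.shape[0]/2/np.tan(np.radians(c["vertical_fov"])/2)
    c["R"]=np.array(c["R"]);c["t"]=np.array(c["t"]); return c
def save(c,name,box=None,s=1):
    f=c["frame"]
    if box: f=f[box[1]:box[3],box[0]:box[2]]
    cv2.imwrite("pics/"+name,cv2.resize(f[:,:,::-1],None,fx=s,fy=s,interpolation=cv2.INTER_CUBIC))
def ray(c,u,v):
    d=c["R"].T@np.array([(u-c["cx"])/c["f"],(v-c["cy"])/c["f"],1]); return -c["R"].T@c["t"],d/np.linalg.norm(d)
def onz(c,u,v,z):
    o,d=ray(c,u,v); return o+d*(z-o[2])/d[2]
def tri(obs):
    A=np.zeros((3,3));b=np.zeros(3)
    for c,u,v in obs:
        o,d=ray(c,u,v);P=np.eye(3)-np.outer(d,d);A+=P;b+=P@o
    X=np.linalg.solve(A,b); return X
def proj(c,X):
    p=c["R"]@np.asarray(X)+c["t"]; return p[:2]/p[2]*c["f"]+[c["cx"],c["cy"]]
def togo(pos,Rm=None):
    """shift (share of .2) and turn (share of pi/2) from current measured pose"""
    s=robot.read_state(); R0=Ro.from_rotvec(s["orientation"]); d=R0.inv().apply(np.array(pos)-s["tool_pos"])/.2
    r=(R0.inv()*Ro.from_matrix(Rm)).as_rotvec()/(np.pi/2) if Rm is not None else np.zeros(3)
    return d.round(3),r.round(3)
E
python3 - <<'E'
from h import *
import pickle
cs={n:cam(n) for n in("scene","top","wrist")}
pickle.dump(cs,open("c0.pkl","wb"))
for n,c in cs.items(): save(c,n+"0.png"); print(n,c["f"],-c["R"].T@c["t"],c["R"][2])
s=robot.read_state();print(s)
E
```

```text
scene 461.0564512572024 [ 0.99912539 -0.49624636  0.74221188] [-0.52273474  0.53896371 -0.66050474]
top 403.29424833954494 [0.38846683 0.01092409 1.20665626] [ 0.10740054 -0.02064385 -0.99400149]
wrist 304.7023437725342 [ 0.26529093 -0.54240797  0.3854227 ] [-0.25183454 -0.08539863 -0.96399504]
{'t': 0.15, 'q': array([-1.32437684e+00,  1.30973744e-01,  1.48901036e+00,  1.73901498e-05,
        1.52297955e+00, -8.54093195e-02]), 'dq': array([ 0.00057901, -0.00414942, -0.00312893, -0.00120886,  0.00099048,
        0.00088752]), 'joint_torque': array([-8.04032220e-05, -5.60476112e+01, -4.92333519e+01,  7.68430601e-02,
        3.05343652e-02, -9.97723282e-05]), 'tool_pos': array([ 0.19538265, -0.56685188,  0.21784705]), 'orientation': array([-3.09710256e+00, -5.18620142e-01,  1.45926393e-04]), 'force': array([-0.21287164,  0.42374241, -0.15900599]), 'wrist_torque': array([-0.0406179 , -0.01536239,  0.02019431]), 'gripper_force': 0.0, 'opening': 0.09300270303253191}
```

View pics/scene0.png

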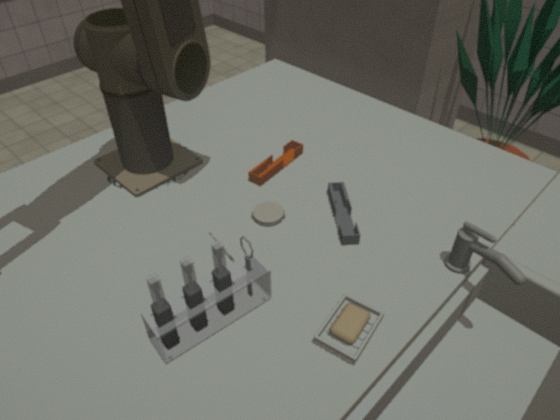

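View pics/top0.png

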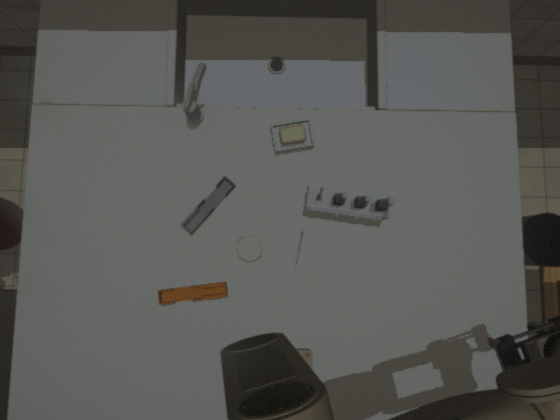

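The scene view shows brush caps near (154,283), (187,265) and (218,250). The scraper is at (247,250), the grey case at (343,212), the orange look-alike at (277,163), the dish at (350,325), the compact at (268,213) and the pick at (222,247). The top view shows the organiser at (345,204), the case at (209,205) and the orange one at (193,293). Next I'll look at crops for exact corners.

```bash
python3 - <<'E'
from h import *
import pickle
cs=pickle.load(open("c0.pkl","rb"))
for n in cs: 
    f=cs[n]["frame"]; cs[n]["frame"]=np.clip(255*(f/255.)**.7,0,255).astype(np.uint8)
save(cs["top"],"t1.png",(175,170,405,230),3.4)
save(cs["scene"],"s1.png",(135,170,370,355),3.2)
E
cd pics; python3 -c "
import cv2,numpy as np
a=cv2.imread('t1.png');print(a.shape)"
```

```text
(204, 782, 3)
```

View pics/s1.png

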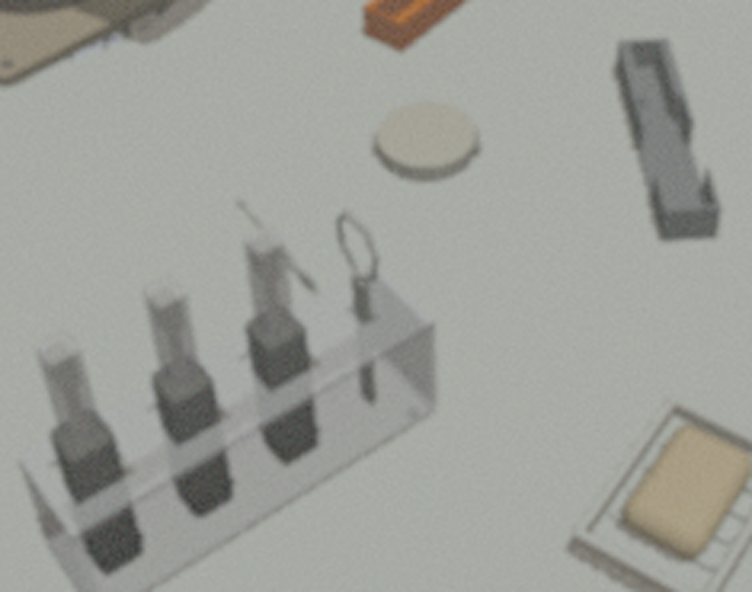

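View pics/t1.png

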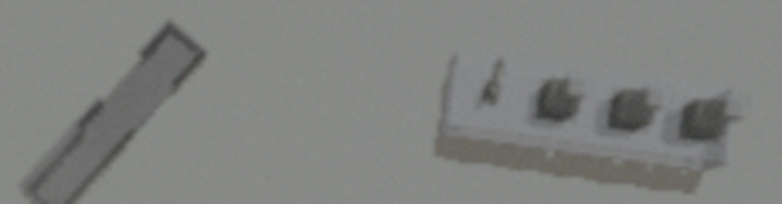

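```bash
cat > rough.py <<'E'
from h import *
import pickle
cs=pickle.load(open("c0.pkl","rb")); S,T=cs["scene"],cs["top"]
for n,s,t in(("h1",(161.6,305),(381.8,204.7)),("h2",(192.5,288.8),(359.4,201.8)),("h3",(221.6,272.5),(338.2,199.4)),("cap1",(153.75,278.75),(392,201))):
    X=tri([(S,*s),(T,*t)]); print(n,X.round(4),"scene on z",onz(S,*s,.117 if n[0]=="h" else .185).round(4), (proj(S,X)-s).round(1))
for s in((153.75,278.75),(186.9,260.6),(218,245)): print("cap scene z.185",onz(S,*s,.185).round(4))
f=T["frame"].astype(int); g=f.sum(2)/3
sub=g[165:245,170:245]; print("bg",np.median(sub))
m=(sub<np.median(sub)-22).astype(np.uint8); m=cv2.morphologyEx(m,cv2.MORPH_CLOSE,np.ones((3,3)))
c=max(cv2.findContours(m,0,1)[0],key=cv2.contourArea); r=cv2.minAreaRect(c); b=cv2.boxPoints(r)+[170,165]; print(r)
for p in b: print("case corner px",p.round(1),onz(T,*p,.030).round(4),onz(T,*p,.0).round(4))
f=S["frame"].astype(int); g=f.sum(2)/3
sub=g[170:260,310:375]; m=(sub<np.median(sub)-22).astype(np.uint8); c=max(cv2.findContours(m,0,1)[0],key=cv2.contourArea); h=(cv2.convexHull(c)[:,0]+[310,170])
q=cv2.approxPolyDP(h.astype(np.float32),2.5,True)[:,0]
for p in q: print("scene case",p,onz(S,*p,.03).round(4),onz(S,*p,0).round(4))
E
python3 rough.py
```

```text
h1 [ 0.5189 -0.293   0.1124] scene on z [ 0.5231 -0.2937  0.117 ] [-0.6  0. ]
h2 [ 0.5261 -0.233   0.1085] scene on z [ 0.5326 -0.2364  0.117 ] [-0.1  0. ]
h3 [ 0.5328 -0.1736  0.108 ] scene on z [ 0.5402 -0.1773  0.117 ] [-0.7  0. ]
cap1 [ 0.5213 -0.2973  0.1852] scene on z [ 0.5234 -0.2947  0.185 ] [-2.2  0.1]
cap scene z.185 [ 0.5234 -0.2947  0.185 ]
cap scene z.185 [ 0.5297 -0.2348  0.185 ]
cap scene z.185 [ 0.5386 -0.1763  0.185 ]
bg 103.0
((37.78177261352539, 40.35358810424805), (15.906493186950684, 67.26811981201172), 41.987213134765625)
case corner px [179.4 225. ] [0.4616 0.2759 0.03  ] [0.4635 0.2826 0.    ]
case corner px [224.4 175. ] [0.6108 0.149  0.03  ] [0.6164 0.1525 0.    ]
case corner px [236.2 185.7] [0.5794 0.1135 0.03  ] [0.5843 0.1161 0.    ]
case corner px [191.2 235.7] [0.4311 0.2407 0.03  ] [0.4322 0.2465 0.    ]
scene case [328. 183.] [0.4408 0.2475 0.03  ] [0.4173 0.2788 0.    ]
scene case [343. 182.] [0.4654 0.2771 0.03  ] [0.4429 0.3097 0.    ]
scene case [360. 235.] [0.6125 0.1519 0.03  ] [0.5962 0.1792 0.    ]
scene case [358. 244.] [0.6264 0.1262 0.03  ] [0.6107 0.1525 0.    ]
scene case [340. 244.] [0.5983 0.099  0.03  ] [0.5814 0.1241 0.    ]
scene case [326. 193.] [0.463  0.2132 0.03  ] [0.4404 0.2431 0.    ]
```

Call:
jog_arm([
  [[0.25,-0.12,-0.4],[0,0,-0.09]],
  [[0.5,-0.25,-0.4],[0,0,-0.18]],
  [[0.75,-0.37,-0.4],[0,0,-0.27]],
  [[1,-0.5,-0.4],[0,0,-0.36]],
  [[1,-0.5,-0.4],[0,0,-0.45]],
], hand=-1)

```text
t: 0.65
tool_pos: [0.3522, -0.4069, 0.2989]
orientation: [2.723, 1.566, 0.0]
force: [0.6, -0.7, -0.3]
opening: 0.0925
gripper_force: 0.0
```

```bash
python3 - <<'E'
from h import *
a=np.radians(-7.3); y=np.array([np.cos(a),np.sin(a),0]); z=np.array([0,0,-1.]); x=np.cross(y,z)
print(x, togo([.527,-.234,.30],np.c_[x,y,z])); s=robot.read_state(); print(s["q"],s["force"],s["t"])
E
```

```text
[0.12706461 0.99189444 0.        ] (array([ 1.187,  0.321, -0.005]), array([ 0.   ,  0.   , -0.254]))
[-9.52666074e-01 -5.74066473e-02  1.53567123e+00  9.91004798e-05
  1.66279274e+00 -4.25735823e-01] [ 0.573611   -0.67235861 -0.25294897] 0.65
```

Call:
jog_arm([
  [[0.25,0.07,0],[0,0,-0.085]],
  [[0.5,0.14,0],[0,0,-0.17]],
  [[0.75,0.21,0],[0,0,-0.25]],
  [[1,0.28,0],[0,0,-0.25]],
  [[1,0.28,0],[0,0,-0.25]],
])

```text
t: 1.15
tool_pos: [0.5038, -0.2601, 0.298]
orientation: [-2.365, -2.067, -0.002]
force: [-0.0, -0.5, -0.3]
opening: 0.0929
gripper_force: 0.0
```

```bash
python3 - <<'E'
from h import *
import pickle
c=cam("wrist"); pickle.dump(c,open("w1.pkl","wb")); save(c,"w1.png")
s=robot.read_state(); print(s["q"],s["force"],s["tool_pos"],s["orientation"])
for X in([.523,-.294,.185],[.53,-.235,.185],[.5385,-.1765,.185]): print(proj(c,X))
E
```

```text
[-5.70028780e-01  2.19988334e-02  1.45894814e+00  9.38004616e-04
  1.66152380e+00 -4.34992138e-01] [ 1.04852233 -0.05233469 -0.51385705] [ 0.50305041 -0.26122522  0.29795824] [-2.36533498e+00 -2.06587959e+00 -1.02370992e-03]
[305.99715906 238.1877124 ]
[306.30871758 178.03652011]
[308.42023128 111.15825817]
```

View pics/w1.png

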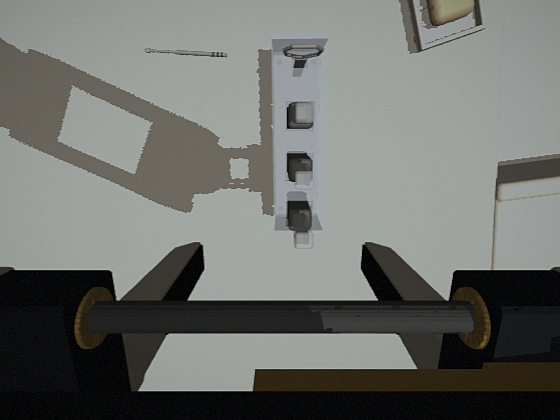

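The wrist view shows three caps in the organiser: brush_1 at (303,240), brush_2 at (304,178) and brush_3 at (303,115). The scraper is at (303,50), the pick at (185,52) and the dish at the upper right. The organiser's edges run vertically, so my yaw is right. I need to tell the three identical brushes apart by weight. The scraper is not a candidate.

```bash
python3 - <<'E'
from h import *
import pickle
cs=pickle.load(open("c0.pkl","rb")); S=cs["scene"]; W=pickle.load(open("w1.pkl","rb"))
for n,s,w in(("b1",(153.75,278.75),(303,240)),("b2",(186.9,260.6),(304,178)),("b3",(218,245),(303,115))):
    X=tri([(S,*s),(W,*w)]); print(n,X.round(4),onz(W,*w,.185).round(4),(proj(W,X)-w).round(1))
for w in((298,215),(299,165),(300,114)): print("h",onz(W,*w,.117).round(4))
a=np.radians(-7.3); y=np.array([np.cos(a),np.sin(a),0]); z=np.array([0,0,-1.]); x=np.cross(y,z)
print(togo([.526,-.2355,.255],np.c_[x,y,z]))
E
```

```text
b1 [ 0.5208 -0.295   0.1833] [ 0.5199 -0.2955  0.185 ] [ 0.7 -1.2]
b2 [ 0.5282 -0.2345  0.1836] [ 0.5279 -0.2347  0.185 ] [ 0.2 -0.4]
b3 [ 0.535  -0.1768  0.182 ] [ 0.5334 -0.1791  0.185 ] [ 1.2 -2.7]
h [ 0.5191 -0.2895  0.117 ]
h [ 0.5274 -0.2307  0.117 ]
h [ 0.5351 -0.1758  0.117 ]
(array([0.143, 0.096, 0.215]), array([-0.   , -0.001, -0.005]))
```

Call:
jog_arm([
  [[0.15,0.105,0.1],[0,0,0]],
  [[0.15,0.105,0.3],[0,0,0]],
  [[0.15,0.105,0.55],[0,0,0]],
  [[0.15,0.105,0.75],[0,0,0]],
  [[0.15,0.105,0.8],[0,0,0]],
])

```text
t: 1.7
tool_pos: [0.5218, -0.2369, 0.1325]
orientation: [-2.365, -2.054, 0.006]
force: [-0.5, -0.1, 0.1]
opening: 0.0931
gripper_force: 0.0
```

Call:
jog_arm([
  [[0,0,0],[0,0,0]],
  [[0,0,0],[0,0,0]],
  [[0,0,0],[0,0,0]],
  [[0,0,0],[0,0,0]],
  [[0,0,0],[0,0,0]],
], hand=1, squeeze=15)

```text
t: 2.2
tool_pos: [0.5268, -0.2381, 0.1402]
orientation: [2.369, 2.06, 0.001]
force: [0.3, 0.7, -0.0]
opening: 0.0575
gripper_force: 0.0
```

Call:
jog_arm([
  [[0,0,-0.02],[0,0,0]],
  [[0,0,-0.04],[0,0,0]],
  [[0,0,-0.06],[0,0,0]],
  [[0,0,-0.08],[0,0,0]],
  [[0,0,-0.08],[0,0,0]],
])

```text
t: 2.7
tool_pos: [0.5265, -0.2379, 0.1556]
orientation: [2.37, 2.06, 0.001]
force: [1.5, -0.1, 8.6]
opening: 0.0181
gripper_force: 15.2
```

```bash
cat > weigh.py <<'E'
from h import *
F=[]
for i in range(8):
    imaging.read_camera("top"); s=robot.read_state(); F.append(np.r_[s["force"],s["wrist_torque"]])
F=np.array(F); print("mean",F.mean(0).round(3),"std",F.std(0).round(3),s["opening"],s["gripper_force"],s["tool_pos"],s["q"].round(3),s["t"])
E
python3 weigh.py
```

```text
mean [ 0.888  0.062  5.433 -0.046 -0.252  0.007] std [0.555 0.287 0.691 0.027 0.031 0.022] 0.017622936731351076 14.962643533945084 [ 0.52674509 -0.23794161  0.15558392] [-0.513  0.107  1.63   0.     1.403 -0.374] 3.1
```

```bash
python3 weigh.py; python3 - <<'E'
from h import *
save(cam("scene"),"s2.png",(130,150,330,330),3.3)
E
```

```text
mean [ 0.752 -0.135  5.691 -0.037 -0.286  0.006] std [0.703 0.682 0.436 0.03  0.033 0.042] 0.018155102944912897 14.962871074676514 [ 0.52673122 -0.23794914  0.15557272] [-0.513  0.107  1.63   0.     1.403 -0.374] 3.5
```

View pics/s2.png

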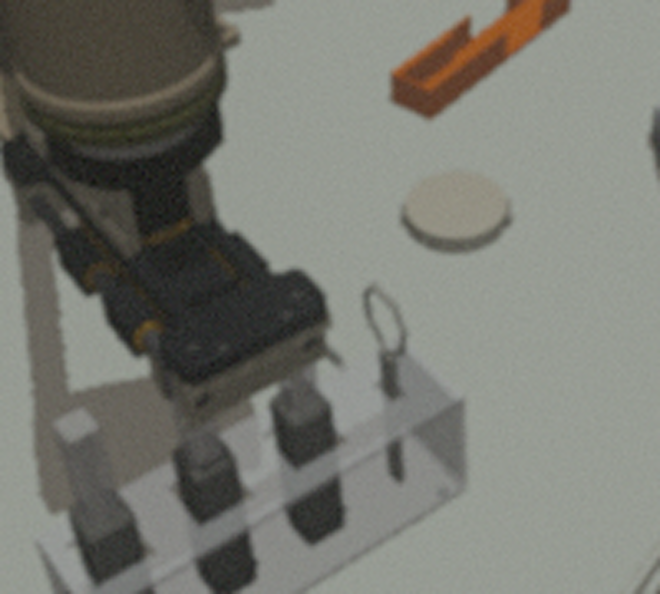

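Brush_2 is held at the cap, though its foot still seems to be on the base, pushed down as the fingers closed. I'll lift further.

Call:
jog_arm([
  [[0,0,-0.03],[0,0,0]],
  [[0,0,-0.06],[0,0,0]],
  [[0,0,-0.1],[0,0,0]],
  [[0,0,-0.1],[0,0,0]],
  [[0,0,-0.1],[0,0,0]],
])

```text
t: 4.05
tool_pos: [0.5261, -0.2377, 0.1748]
orientation: [2.37, 2.061, 0.0]
force: [0.6, 0.3, -1.2]
opening: 0.0178
gripper_force: 15.0
```

```bash
python3 weigh.py
```

```text
mean [ 0.096  0.144 -1.781 -0.029 -0.067 -0.002] std [0.555 0.621 0.474 0.047 0.061 0.012] 0.01784709415947938 14.958871006965637 [ 0.52581401 -0.23755221  0.17431288] [-0.513  0.093  1.609 -0.     1.439 -0.374] 4.45
```

```bash
sed -i 's/range(8)/range(24)/' weigh.py; python3 weigh.py
```

```text
mean [ 1.700e-01  9.300e-02 -1.663e+00 -4.800e-02 -7.200e-02 -1.000e-03] std [0.555 0.378 0.529 0.028 0.021 0.022] 0.018034568230115566 14.956813752651215 [ 0.52596649 -0.2375863   0.17454848] [-0.513  0.093  1.609  0.     1.439 -0.374] 5.65
```

Call:
jog_arm([
  [[0,0,0.04],[0,0,0]],
  [[0,0,0.08],[0,0,0]],
  [[0,0,0.1],[0,0,0]],
  [[0,0,0.105],[0,0,0]],
  [[0,0,0.105],[0,0,0]],
])

```text
t: 6.15
tool_pos: [0.5265, -0.2379, 0.1549]
orientation: [2.369, 2.06, 0.001]
force: [-3.0, 0.9, 8.8]
opening: 0.018
gripper_force: 15.0
```

Call:
jog_arm([
  [[0,0,0],[0,0,0]],
  [[0,0,0],[0,0,0]],
  [[0,0,0],[0,0,0]],
  [[0,0,0],[0,0,0]],
  [[0,0,0],[0,0,0]],
], hand=-0.3)

```text
t: 6.65
tool_pos: [0.5258, -0.2376, 0.1533]
orientation: [-2.371, -2.061, 0.0]
force: [0.3, 0.7, 0.1]
opening: 0.0533
gripper_force: 0.0
```

Call:
jog_arm([
  [[0,0,-0.1],[0,0,0]],
  [[0,0,-0.3],[0,0,0]],
  [[0,0,-0.3],[0,0,0]],
  [[0,0,-0.3],[0,0,0]],
  [[0,0,-0.3],[0,0,0]],
])

```text
t: 7.15
tool_pos: [0.5255, -0.2373, 0.2124]
orientation: [-2.37, -2.06, 0.001]
force: [0.4, -0.6, -0.2]
opening: 0.0606
gripper_force: 0.0
```

```bash
python3 weigh.py;  python3 - <<'E'
from h import *
a=np.radians(-7.3); y=np.array([np.cos(a),np.sin(a),0]); z=np.array([0,0,-1.]); x=np.cross(y,z)
for p in([.5205,-.294,.144],[.5355,-.176,.144]): print(togo(p,np.c_[x,y,z]))
E
```

```text
mean [-0.013 -0.092 -0.218 -0.028 -0.068  0.004] std [0.468 0.5   0.45  0.025 0.033 0.024] 0.06040622309916824 0.0 [ 0.52595032 -0.2375866   0.21354488] [-0.513  0.071  1.561  0.     1.51  -0.374] 8.35
(array([-0.283,  0.012,  0.348]), array([-0.   , -0.   , -0.008]))
(array([0.312, 0.005, 0.348]), array([-0.   , -0.   , -0.008]))
```

Call:
jog_arm([
  [[-0.14,0.01,0],[0,0,-0.008]],
  [[-0.28,0.01,0.0],[0,0,-0.008]],
  [[-0.28,0.01,0.15],[0,0,-0.008]],
  [[-0.28,0.01,0.32],[0,0,-0.008]],
  [[-0.28,0.01,0.32],[0,0,-0.008]],
])

```text
t: 8.85
tool_pos: [0.5171, -0.2916, 0.144]
orientation: [-2.352, -2.07, 0.004]
force: [-1.7, -0.1, 0.2]
opening: 0.0601
gripper_force: 0.0
```

Call:
jog_arm([
  [[0,0,0],[0,0,0]],
  [[0,0,0],[0,0,0]],
  [[0,0,0],[0,0,0]],
  [[0,0,0],[0,0,0]],
  [[0,0,0],[0,0,0]],
], hand=1)

```text
t: 9.35
tool_pos: [0.5206, -0.2936, 0.1506]
orientation: [2.357, 2.075, 0.001]
force: [-0.9, -0.2, -0.1]
opening: 0.0247
gripper_force: 0.0
```

Call:
jog_arm([
  [[0,0,0],[0,0,0]],
  [[0,0,0],[0,0,0]],
  [[0,0,-0.04],[0,0,0]],
  [[0,0,-0.08],[0,0,0]],
  [[0,0,-0.12],[0,0,0]],
])

```text
t: 9.85
tool_pos: [0.5202, -0.2934, 0.1744]
orientation: [2.358, 2.076, 0.0]
force: [-0.9, -0.3, -0.7]
opening: 0.0182
gripper_force: 15.0
```

Call:
jog_arm([
  [[0,0,0],[0,0,0]],
  [[0,0,0],[0,0,0]],
])

```text
t: 10.05
tool_pos: [0.5204, -0.2935, 0.1741]
orientation: [2.357, 2.076, 0.0]
force: [-1.2, -0.6, -0.8]
opening: 0.0179
gripper_force: 15.0
```

```bash
python3 weigh.py
```

```text
mean [ 0.256 -0.173 -0.644 -0.029 -0.075 -0.006] std [0.332 0.567 0.448 0.038 0.024 0.023] 0.01773190229470785 14.999980330467224 [ 0.52013084 -0.29335124  0.17350483] [-0.599  0.147  1.553  0.     1.442 -0.472] 11.25
```

Call:
jog_arm([
  [[0,0,0.04],[0,0,0]],
  [[0,0,0.08],[0,0,0]],
  [[0,0,0.11],[0,0,0]],
  [[0,0,0.12],[0,0,0]],
  [[0,0,0.12],[0,0,0]],
])

```text
t: 11.75
tool_pos: [0.5201, -0.2934, 0.1495]
orientation: [2.358, 2.076, -0.0]
force: [-0.9, -0.2, 2.2]
opening: 0.0178
gripper_force: 15.0
```

Call:
jog_arm([
  [[0,0,0],[0,0,0]],
  [[0,0,0],[0,0,0]],
  [[0,0,0],[0,0,0]],
  [[0,0,0],[0,0,0]],
  [[0,0,0],[0,0,0]],
], hand=-0.3)

```text
t: 12.25
tool_pos: [0.5201, -0.2933, 0.1495]
orientation: [-2.358, -2.076, 0.0]
force: [-0.2, -0.5, -0.0]
opening: 0.0534
gripper_force: 0.0
```

Call:
jog_arm([
  [[0,0,-0.15],[0,0,0]],
  [[0,0,-0.32],[0,0,0]],
  [[0.14,-0.01,-0.32],[0,0,0.008]],
  [[0.28,-0.01,-0.32],[0,0,0.008]],
  [[0.28,-0.01,-0.32],[0,0,0.008]],
])

```text
t: 12.75
tool_pos: [0.5259, -0.235, 0.2141]
orientation: [2.368, 2.064, 0.002]
force: [-0.2, 0.3, 0.3]
opening: 0.0605
gripper_force: 0.0
```

```bash
python3 weigh.py;  python3 - <<'E'
from h import *
a=np.radians(-7.3); y=np.array([np.cos(a),np.sin(a),0]); z=np.array([0,0,-1.]); x=np.cross(y,z)
print(togo([.528,-.235,.143],np.c_[x,y,z]))
E
```

```text
mean [-0.206 -0.237  0.059 -0.047 -0.066 -0.004] std [0.435 0.567 0.488 0.034 0.027 0.025] 0.06054088990779647 0.0 [ 0.52525006 -0.23753194  0.21357091] [-0.514  0.069  1.563 -0.     1.51  -0.374] 13.95
(array([0.014, 0.012, 0.353]), array([ 0.   ,  0.   , -0.008]))
```

Call:
jog_arm([
  [[0.01,0.015,0.12],[0,0,-0.008]],
  [[0.01,0.015,0.25],[0,0,-0.008]],
  [[0.01,0.015,0.34],[0,0,-0.008]],
  [[0.01,0.015,0.345],[0,0,-0.008]],
  [[0.01,0.015,0.345],[0,0,-0.008]],
])

```text
t: 14.45
tool_pos: [0.5283, -0.2359, 0.1446]
orientation: [-2.357, -2.076, 0.0]
force: [-0.3, 0.2, 0.5]
opening: 0.0604
gripper_force: 0.0
```

Call:
jog_arm([
  [[0,0,0],[0,0,0]],
  [[0,0,0],[0,0,0]],
  [[0,0,0],[0,0,0]],
  [[0,0,0],[0,0,0]],
  [[0,0,0],[0,0,0]],
], hand=1, squeeze=35)

```text
t: 14.95
tool_pos: [0.5286, -0.2361, 0.1449]
orientation: [2.358, 2.076, 0.0]
force: [-0.5, -0.6, 0.2]
opening: 0.0249
gripper_force: 0.0
```

Call:
jog_arm([
  [[0,0,0],[0,0,0]],
  [[0,0,0],[0,0,0]],
  [[0,0,-0.05],[0,0,0]],
  [[0,0,-0.15],[0,0,0]],
  [[0,0,-0.3],[0,0,0]],
])

```text
t: 15.45
tool_pos: [0.5272, -0.2353, 0.2035]
orientation: [-2.355, -2.073, 0.002]
force: [0.2, -0.8, -1.8]
opening: 0.0179
gripper_force: 35.0
```

Call:
jog_arm([
  [[0,0,-0.15],[0,0,0]],
  [[0,0,-0.35],[0,0,0]],
  [[0,0,-0.55],[0,0,0]],
  [[0,0,-0.75],[0,0,0]],
  [[0,0,-0.75],[0,0,0]],
])

```text
t: 15.95
tool_pos: [0.5303, -0.2369, 0.3628]
orientation: [2.35, 2.069, 0.006]
force: [1.3, -0.2, -0.6]
opening: 0.0176
gripper_force: 35.0
```

```bash
python3 weigh.py;  python3 - <<'E'
from h import *
a=np.radians(15); y=np.array([np.cos(a),np.sin(a),0]); z=np.array([0,0,-1.]); x=np.cross(y,z)
print(togo([.53,.05,.34],np.c_[x,y,z]))
import pickle
T=pickle.load(open("c0.pkl","rb"))["top"]
for n,p,z in(("dish",(292,137),.039),("compact",(249.5,248.5),.016),("pickA",(302,232),0),("pickB",(296,266),0)): print(n,onz(T,*p,z).round(3))
E
```

```text
mean [-1.700e-02 -2.000e-03 -1.799e+00 -4.100e-02 -6.900e-02  1.000e-03] std [0.552 0.45  0.514 0.037 0.03  0.024] 0.01778629510890869 34.9976921081543 [ 0.52852675 -0.23597063  0.35460768] [-0.509  0.058  1.32   0.     1.763 -0.382] 17.15
(array([ 1.419, -0.174,  0.073]), array([ 0.   ,  0.   , -0.247]))
dish [ 0.726 -0.05   0.039]
compact [0.396 0.072 0.016]
pickA [ 0.447 -0.083  0.   ]
pickB [ 0.346 -0.066  0.   ]
```

Call:
jog_arm([
  [[0.25,-0.03,0],[0,0,-0.06]],
  [[0.5,-0.06,0],[0,0,-0.12]],
  [[0.75,-0.1,0],[0,0,-0.18]],
  [[1,-0.12,0],[0,0,-0.247]],
  [[1,-0.12,0],[0,0,-0.247]],
])

```text
t: 17.65
tool_pos: [0.53, -0.029, 0.3551]
orientation: [-1.901, -2.5, -0.004]
force: [-0.0, -1.1, -1.7]
opening: 0.018
gripper_force: 35.0
```

```bash
cat > lay.py <<'E'
from h import *
import sys
e=np.radians(float(sys.argv[1])); p=list(map(float,sys.argv[2:5]))
c=np.radians(105); y=np.array([np.cos(c-np.pi/2),np.sin(c-np.pi/2),0]); z=-np.array([np.cos(e)*np.cos(c),np.cos(e)*np.sin(c),np.sin(e)]); x=np.cross(y,z)
s=robot.read_state(); print(togo(p,np.c_[x,y,z]),s["q"].round(3),s["tool_pos"].round(4),s["force"].round(1),s["t"])
E
python3 lay.py 90 .53 .05 .34;python3 lay.py 60 .53 .08 .34
```

```text
(array([0.38 , 0.106, 0.076]), array([ 0.001, -0.001,  0.006])) [-0.153 -0.073  1.45   0.002  1.764 -0.423] [ 0.53   -0.029   0.3551] [-0.  -1.1 -1.7] 17.65
(array([0.525, 0.146, 0.077]), array([ 0.002, -0.334,  0.005])) [-0.153 -0.073  1.45   0.002  1.764 -0.423] [ 0.53   -0.029   0.3551] [-0.  -1.1 -1.7] 17.65
```

Call:
jog_arm([
  [[0.15,0.04,0],[0,-0.08,0]],
  [[0.3,0.08,0],[0,-0.16,0]],
  [[0.45,0.12,0],[0,-0.24,0]],
  [[0.5,0.13,0],[0,-0.33,0]],
  [[0.5,0.13,0],[0,-0.33,0]],
])

```text
t: 18.15
tool_pos: [0.5281, 0.0731, 0.3521]
orientation: [1.632, 2.144, -0.44]
force: [0.3, 0.1, -2.4]
opening: 0.0177
gripper_force: 35.0
```

```bash
python3 lay.py 22 .527 .096 .2
```

```text
(array([0.476, 0.028, 0.603]), array([ 0.002, -0.423,  0.005])) [ 0.394 -0.044  1.518 -0.523  1.721  0.058] [0.5281 0.0731 0.3521] [ 0.3  0.1 -2.4] 18.15
```

Call:
jog_arm([
  [[0.1,0,0.1],[0,-0.085,0]],
  [[0.2,0.01,0.2],[0,-0.17,0]],
  [[0.3,0.02,0.3],[0,-0.255,0]],
  [[0.4,0.03,0.45],[0,-0.34,0]],
  [[0.47,0.03,0.55],[0,-0.42,0]],
])

```text
t: 18.65
tool_pos: [0.5281, 0.0961, 0.2105]
orientation: [1.256, 1.635, -0.842]
force: [-0.7, 0.5, -1.8]
opening: 0.0179
gripper_force: 35.0
```

Call:
jog_arm([
  [[0,0,0],[0,0,0]],
  [[0,0,0],[0,0,0]],
])

```text
t: 18.85
tool_pos: [0.528, 0.0956, 0.2112]
orientation: [1.258, 1.641, -0.844]
force: [-1.3, 0.2, 0.1]
opening: 0.0176
gripper_force: 35.0
```

```bash
python3 lay.py 22 .527 .096 .08
```

```text
(array([ 0.607, -0.001,  0.249]), array([-0.002, -0.007,  0.002])) [ 0.695  0.406  1.625 -1.017  1.751  0.596] [0.528  0.0956 0.2112] [-1.3  0.2  0.1] 18.85
```

Call:
jog_arm([
  [[0.15,0,0.06],[0,0,0]],
  [[0.3,0,0.12],[0,0,0]],
  [[0.45,0,0.185],[0,0,0]],
  [[0.56,0,0.23],[0,0,0]],
  [[0.61,0,0.25],[0,-0.005,0]],
])

```text
t: 19.35
tool_pos: [0.5307, 0.0977, 0.0842]
orientation: [1.263, 1.63, -0.835]
force: [-0.1, 0.2, -1.5]
opening: 0.0179
gripper_force: 35.0
```

```bash
python3 - <<'E'
from h import *
save(cam("scene"),"s3.png",(130,100,430,330),2.6)
E
python3 lay.py 22 .527 .096 .067
```

```text
(array([ 0.072, -0.016,  0.032]), array([-0.001, -0.003, -0.004])) [ 0.697  0.633  1.602 -0.999  1.644  0.779] [0.5299 0.0972 0.0827] [-1.2 -2.4 -1.5] 19.4
```

View pics/s3.png

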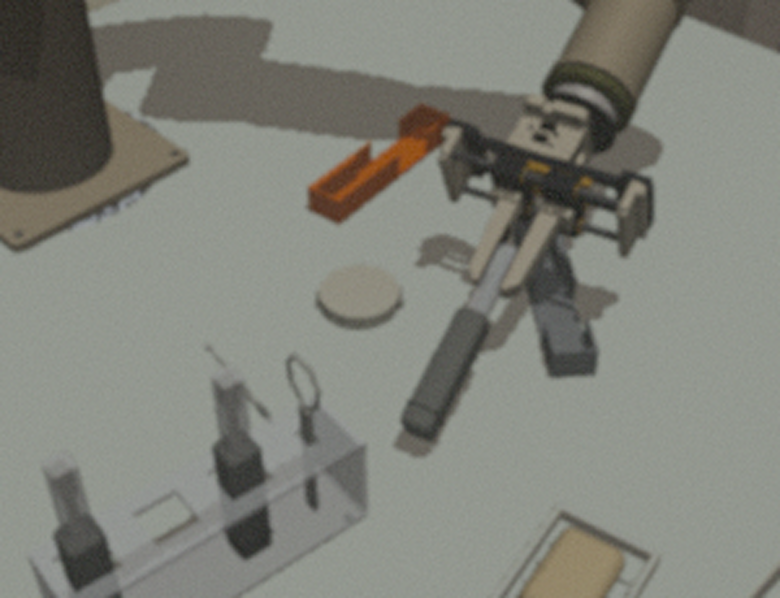

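The brush is held straight and tilted, with its foot at about crop (425,420), just above the ledge. It is clear of the case, the compact and the organiser. Next I'll lower it to contact.

Call:
jog_arm([
  [[0.04,0,0.016],[0,0,0]],
  [[0.065,0,0.026],[0,0,0]],
  [[0.065,0,0.026],[0,0,0]],
])

```text
t: 19.7
tool_pos: [0.5284, 0.0974, 0.0673]
orientation: [1.254, 1.631, -0.842]
force: [-0.6, -1.1, -1.8]
opening: 0.0176
gripper_force: 35.0
```

```bash
python3 lay.py 22 .527 .096 .067
```

```text
(array([-0.001, -0.009,  0.005]), array([-0.   , -0.001, -0.001])) [ 0.699  0.664  1.596 -0.999  1.634  0.796] [0.5284 0.0974 0.0673] [-0.6 -1.1 -1.8] 19.7
```

Call:
jog_arm([
  [[0.012,0,0.004],[0,0,0]],
  [[0.02,0,0.008],[0,0,0]],
  [[0.02,0,0.008],[0,0,0]],
])

```text
t: 20.0
tool_pos: [0.5284, 0.0975, 0.0633]
orientation: [1.252, 1.63, -0.843]
force: [-0.9, 2.3, 4.5]
opening: 0.0176
gripper_force: 35.0
```

```bash
python3 lay.py 22 .527 .096 .067
```

```text
(array([-0.019, -0.009, -0.002]), array([ 0.   ,  0.   , -0.001])) [ 0.7    0.673  1.593 -1.     1.633  0.802] [0.5284 0.0975 0.0633] [-0.9  2.3  4.5] 20.0
```

Call:
jog_arm([
  [[0,0,0],[0,0,0]],
  [[0,0,0],[0,0,0]],
  [[0,0,0],[0,0,0]],
], squeeze=3)

```text
t: 20.3
tool_pos: [0.528, 0.0972, 0.0621]
orientation: [1.253, 1.632, -0.844]
force: [-0.3, 1.1, -0.4]
opening: 0.0184
gripper_force: 3.0
```

Call:
jog_arm([
  [[0,0,0],[0,0,0]],
  [[0,0,0],[0,0,0]],
  [[0,0,0],[0,0,0]],
  [[0,0,0],[0,0,0]],
  [[0,0,0],[0,0,0]],
], hand=-0.3)

```text
t: 20.8
tool_pos: [0.5279, 0.0971, 0.0622]
orientation: [1.253, 1.631, -0.844]
force: [0.2, 0.0, 0.3]
opening: 0.0533
gripper_force: 0.0
```

Call:
jog_arm([
  [[-0.1,0,0],[0,0,0]],
  [[-0.3,0,-0.2],[0,0.08,0]],
  [[-0.5,0,-0.4],[0,0.16,0]],
  [[-0.75,0,-0.5],[0,0.24,0]],
  [[-1,0,-0.5],[0,0.32,0]],
])

```text
t: 21.3
tool_pos: [0.5222, 0.1202, 0.2735]
orientation: [1.548, 2.025, -0.543]
force: [0.5, -0.2, 0.8]
opening: 0.0604
gripper_force: 0.0
```

```bash
python3 - <<'E'
from h import *
import pickle
c=cam("scene");pickle.dump(c,open("s4.pkl","wb"));save(c,"s4.png",(200,120,400,300),3.6)
c=cam("top");pickle.dump(c,open("t4.pkl","wb"))
E
python3 lay.py 90 .545 .03 .25
```

```text
(array([-0.241, -0.03 ,  0.414]), array([ 0.013,  0.43 , -0.007])) [ 0.553  0.071  1.582 -0.652  1.67   0.297] [0.5273 0.1178 0.2846] [1.3 0.6 1. ] 21.4
```

View pics/s4.png

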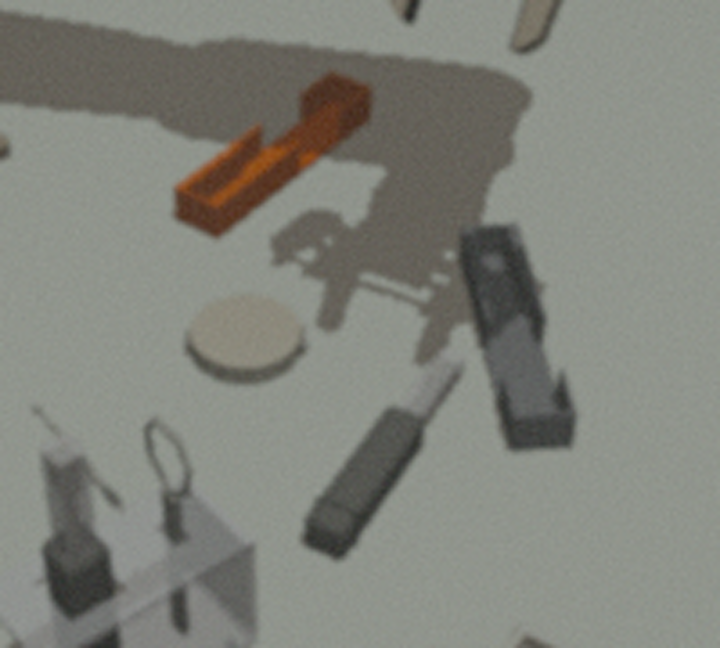

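The brush lies flat on the ledge, foot at crop (325,535) and cap end at (460,362), clear of the case. I'll bring the tool back to vertical above it for a wrist view.

Call:
jog_arm([
  [[-0.05,0,0.08],[0,0.086,0]],
  [[-0.1,-0.01,0.16],[0,0.172,0]],
  [[-0.15,-0.02,0.24],[0,0.258,0]],
  [[-0.2,-0.03,0.32],[0.01,0.344,0]],
  [[-0.24,-0.03,0.41],[0.01,0.43,0]],
])

```text
t: 21.9
tool_pos: [0.5403, 0.03, 0.2392]
orientation: [-1.918, -2.484, 0.017]
force: [0.8, 0.4, -0.5]
opening: 0.0607
gripper_force: 0.0
```

Call:
jog_arm([
  [[0,0,0],[0,0,0]],
  [[0,0,0],[0,0,0]],
])

```text
t: 22.1
tool_pos: [0.5393, 0.0282, 0.2369]
orientation: [-1.924, -2.48, 0.028]
force: [-0.7, 0.6, -0.5]
opening: 0.0608
gripper_force: 0.0
```

```bash
python3 - <<'E'
from h import *
import pickle
c=cam("wrist");pickle.dump(c,open("w5.pkl","wb"));save(c,"w5.png",None,1.4)
T,S=[pickle.load(open(n,"rb")) for n in("t4.pkl","s4.pkl")]
X=onz(S,290.3,268.6,.014);Y=onz(S,327.8,220.6,.014);print(X,Y,np.linalg.norm(X-Y),np.degrees(np.arctan2(*(Y-X)[1::-1])))
print(proj(c,X),proj(c,Y))
E
python3 lay.py 90 .545 .03 .25
```

```text
[ 0.55994249 -0.01722892  0.014     ] [0.52035193 0.1529506  0.014     ] 0.1747240210801059 103.0963415123876
[291.07548251 220.29308298] [295.62058236  79.85965478]
(array([-0.008,  0.027, -0.065]), array([-0.01 ,  0.006, -0.005])) [-0.03  -0.025  1.616 -0.013  1.564 -0.284] [0.5392 0.03   0.2371] [0.9 0.6 0.7] 22.15
```

View pics/w5.png

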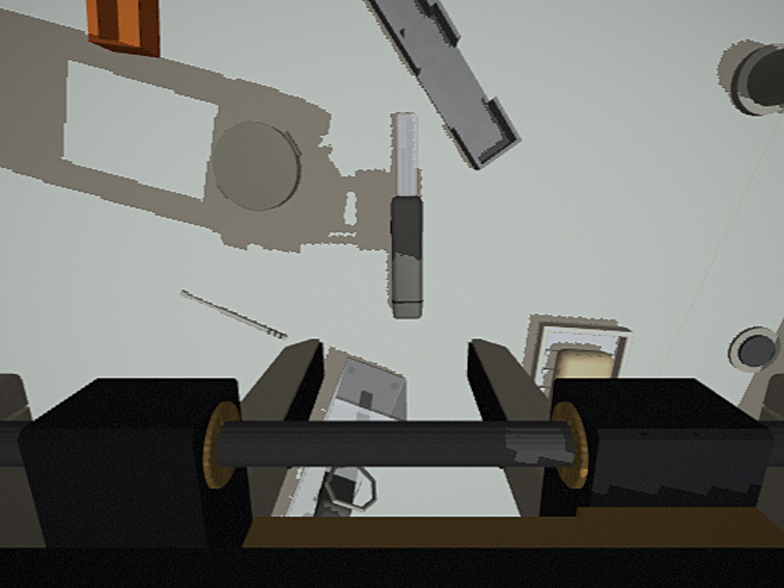

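The wrist view at 1.4x shows the brush along column 406: foot at row 318, handle/cap step at row 197 and cap end at row 112. The case's wide end has its corners at (477,168) and (520,140).

```bash
python3 - <<'E'
from h import *
import pickle
W=pickle.load(open("w5.pkl","rb")); S=pickle.load(open("s4.pkl","rb"))
P=lambda u,v,z:onz(W,u/1.4,v/1.4,z)
f=P(407,318,.0);st=P(406.5,197,.028);ce=P(405,112,.023);f2=P(407,310,.028)
print("foot",f,f2,"step",st,"cap",ce, np.linalg.norm((ce-st)[:2]))
d=(ce-f)[:2];d/=np.linalg.norm(d);print("dir",np.degrees(np.arctan2(d[1],d[0])))
print("height check cap end (2 views)",tri([(W,405/1.4,112/1.4),(S,327.8,220.6)]).round(4))
print("foot from step",st[:2]-d*.112,"from cap",ce[:2]-d*.18)
g=st[:2]-d*.052; print("grasp",g)
a=np.arctan2(d[1],d[0])-np.pi/2; y=np.array([np.cos(a),np.sin(a),0]); z=np.array([0,0,-1.]); x=np.cross(y,z)
print(togo([*g,.0],np.c_[x,y,z]))
print("case wide corners",P(477,168,.03),P(520,140,.03))
E
```

```text
foot [ 0.56335797 -0.03138539  0.        ] [ 0.55856359 -0.0145423   0.028     ] step [0.53199136 0.08404566 0.028     ] cap [0.51334994 0.14983109 0.023     ] 0.06837561766991185
dir 105.42723746037902
height check cap end (2 views) [0.5157 0.1536 0.0107]
foot from step [ 0.56178497 -0.02391887] from cap [ 0.56123253 -0.02368334]
grasp [0.5458241  0.03391927]
(array([0.021, 0.056, 1.185]), array([-0.01 ,  0.006, -0.01 ]))
case wide corners [0.5830615  0.12180524 0.03      ] [0.61060499 0.15166182 0.03      ]
```

Call:
jog_arm([
  [[0.02,0.056,0.2],[-0.01,0.006,-0.01]],
  [[0.02,0.056,0.4],[-0.01,0.006,-0.01]],
  [[0.02,0.056,0.6],[-0.01,0.006,-0.01]],
  [[0.02,0.056,0.8],[-0.01,0.006,-0.01]],
  [[0.02,0.056,0.9],[-0.01,0.006,-0.01]],
])

```text
t: 22.65
tool_pos: [0.544, 0.038, 0.0533]
orientation: [-1.891, -2.503, 0.003]
force: [-0.5, 0.4, -0.4]
opening: 0.06
gripper_force: 0.0
```

Call:
jog_arm([
  [[0,0,0],[0,0,0]],
  [[0,0,0],[0,0,0]],
])

```text
t: 22.85
tool_pos: [0.5471, 0.037, 0.058]
orientation: [-1.896, -2.505, -0.002]
force: [-0.4, -0.5, 0.6]
opening: 0.0606
gripper_force: 0.0
```

```bash
cat > tg.py <<'E'
from h import *
import sys
d=np.radians(float(sys.argv[1]))-np.pi/2; y=np.array([np.cos(d),np.sin(d),0]); z=np.array([0,0,-1.]); x=np.cross(y,z)
s=robot.read_state(); print(togo(list(map(float,sys.argv[2:5])),np.c_[x,y,z]),s["tool_pos"].round(4),s["q"].round(2),s["force"].round(1),s["opening"].round(4),s["t"])
E
python3 tg.py 105.4 .5458 .0339 .004
```

```text
Traceback (most recent call last):
  File "tg.py", line 4, in <module>
    s=robot.read_state(); print(togo(list(map(float,sys.argv[2:5])),np.c_[x,y,z]),s["tool_pos"].round(4),s["q"].round(2),s["force"].round(1),s["opening"].round(4),s["t"])
                                                                                                                                             ^^^^^^^^^^^^^^^^^^
AttributeError: 'float' object has no attribute 'round'
```

```bash
sed -i 's/s\["opening"\].round(4)/s["opening"]/' tg.py; python3 tg.py 105.4 .5458 .0339 .004
```

```text
(array([-0.014, -0.011,  0.27 ]), array([ 0.001, -0.001,  0.004])) [0.5471 0.037  0.058 ] [-0.03  0.13  1.79  0.    1.22 -0.3 ] [-0.4 -0.5  0.6] 0.06064949465115048 22.85
```

Call:
jog_arm([
  [[-0.01,-0.01,0.08],[0,0,0.004]],
  [[-0.01,-0.01,0.16],[0,0,0.004]],
  [[-0.01,-0.01,0.22],[0,0,0.004]],
  [[-0.01,-0.01,0.25],[0,0,0.004]],
  [[-0.01,-0.01,0.265],[0,0,0.004]],
])

```text
t: 23.35
tool_pos: [0.5462, 0.0331, 0.0048]
orientation: [-1.907, -2.496, -0.003]
force: [-0.3, 0.1, 0.0]
opening: 0.0604
gripper_force: 0.0
```

Call:
jog_arm([
  [[0,0,0],[0,0,0]],
  [[0,0,0],[0,0,0]],
  [[0,0,0],[0,0,0]],
  [[0,0,0],[0,0,0]],
  [[0,0,0],[0,0,0]],
], hand=1, squeeze=25)

```text
t: 23.85
tool_pos: [0.546, 0.0327, 0.0048]
orientation: [-1.908, -2.495, -0.003]
force: [-0.7, -1.0, 1.6]
opening: 0.0276
gripper_force: 25.0
```

```bash
python3 tg.py 105.4 .5458 .0339 .004
```

```text
(array([0.006, 0.   , 0.004]), array([ 0.001, -0.001, -0.002])) [0.546  0.0327 0.0048] [-0.04  0.2   1.82  0.    1.12 -0.3 ] [-0.7 -1.   1.6] 0.027634135005653218 23.85
```

Call:
jog_arm([
  [[0,0,-0.1],[0,0,0]],
  [[0,0,-0.3],[0,0,0]],
  [[0,0,-0.55],[0,0,0]],
  [[0,0,-0.8],[0,0,0]],
  [[0,0,-1],[0,0,0]],
])

```text
t: 24.35
tool_pos: [0.546, 0.0324, 0.2075]
orientation: [1.907, 2.495, 0.005]
force: [0.5, -0.5, -2.4]
opening: 0.0283
gripper_force: 25.0
```

```bash
python3 tg.py 139.5 .56 .06 .26
```

```text
(array([ 0.115,  0.105, -0.262]), array([ 0.002, -0.   , -0.381])) [0.546  0.0324 0.2075] [-0.04 -0.01  1.66  0.    1.49 -0.3 ] [ 0.5 -0.5 -2.4] 0.02825847149974306 24.35
```

Call:
jog_arm([
  [[0.03,0.03,-0.08],[0,0,-0.08]],
  [[0.06,0.06,-0.16],[0,0,-0.16]],
  [[0.09,0.09,-0.24],[0,0,-0.24]],
  [[0.11,0.1,-0.26],[0,0,-0.32]],
  [[0.11,0.1,-0.26],[0,0,-0.38]],
])

```text
t: 24.85
tool_pos: [0.5597, 0.0593, 0.2575]
orientation: [1.081, 2.948, 0.004]
force: [0.3, 0.6, -1.2]
opening: 0.0274
gripper_force: 25.0
```

Call:
jog_arm([
  [[0,0,0],[0,0,0]],
  [[0,0,0],[0,0,0]],
  [[0,0,0],[0,0,0]],
])

```text
t: 25.15
tool_pos: [0.5589, 0.0587, 0.256]
orientation: [-1.093, -2.944, -0.003]
force: [1.1, 0.0, -2.1]
opening: 0.028
gripper_force: 25.0
```

```bash
cat > case.py <<'E'
from h import *
import pickle
W=cam("wrist"); pickle.dump(W,open("w6.pkl","wb")); save(W,"w6.png",None,1.4)
g=cv2.GaussianBlur(W["frame"],(3,3),0).mean(2); bg=np.median(g)
q=np.array([proj(W,p) for p in([.446,.258,.03],[.595,.131,.03])]); print("expect",q.round(0),"bg",bg)
m=(g<bg*.78).astype(np.uint8)
n,l,st,ce=cv2.connectedComponentsWithStats(m)
mid=q.mean(0)
for i in range(1,n):
    if st[i,4]>300: print(i,st[i],ce[i].round(0))
E
python3 case.py; python3 tg.py 139.5 .56 .06 .26
```

```text
expect [[350.  -4.]
 [342. 170.]] bg 181.33333333333334
1 [     0      0    560    420 102453] [282. 299.]
2 [ 327    0   47  169 5690] [349.  76.]
3 [ 300   90   23   61 1183] [311. 118.]
(array([ 0.001,  0.008, -0.019]), array([ 0.001, -0.001, -0.002])) [0.559  0.0587 0.2561] [ 0.01  0.01  1.54  0.    1.59 -0.85] [ 0.3  0.1 -1.9] 0.028114068407975718 25.2
```

Call:
jog_arm([
  [[0.1,0,0],[0,0,0]],
  [[0.2,0,0],[0,0,0]],
  [[0.2,0,0],[0,0,0]],
  [[0.2,0,0],[0,0,0]],
  [[0.2,0,0],[0,0,0]],
])

```text
t: 25.7
tool_pos: [0.5292, 0.0844, 0.2565]
orientation: [1.091, 2.946, 0.003]
force: [0.2, 0.4, -1.1]
opening: 0.028
gripper_force: 25.0
```

```bash
cat >> case.py <<'E'
i=min((i for i in range(1,n) if 2000<st[i,4]<12000),key=lambda i:abs(ce[i]-mid).sum())
c=cv2.findContours((l==i).astype(np.uint8),0,1)[0][0]; print(cv2.minAreaRect(c), st[i])
for r in range(st[i,1],st[i,1]+st[i,3],6):
    k=np.where(l[r]==i)[0]; s=''.join('#' if l[r,x]==i else '.' for x in range(st[i,0]-1,st[i,0]+st[i,2]+1)); print(r,s)
E
python3 case.py; python3 tg.py 139.5 .56 .06 .26
```

```text
expect [[348.  35.]
 [340. 199.]] bg 184.0
1 [     0      0    560    420 100695] [281. 301.]
3 [ 325   36   46  163 5488] [347. 112.]
4 [ 300   89   23   61 1187] [311. 118.]
((345.5531311035156, 117.20352935791016), (39.71184158325195, 163.3041534423828), 3.814074993133545) [ 325   36   46  163 5488]
36 ..............................##................
42 .......########################################.
48 .......########################################.
54 .......#######################################..
60 .......#######################################..
66 .......######################################...
72 ......#######################################...
78 .......#####################################....
84 ......######################################....
90 .....######################################.....
96 ......#####################################.....
102 .....######################################.....
108 .....#####################################......
114 ....######################################......
120 ....#####################################.......
126 ......#################################.........
132 ......#############################.............
138 ......##.##########################.............
144 .....###.##########################.............
150 .....##.......####################..............
156 .....##...........################..............
162 ...####......#####################..............
168 ..####################################..........
174 ...###################################..........
180 ..#######.###########################...........
186 ..#######.###...##########.##########...........
192 ...#################################............
198 ......###.##....##########......................
(array([-0.196,  0.008, -0.018]), array([ 0.001, -0.   , -0.002])) [0.5292 0.0843 0.2564] [ 0.06 -0.06  1.61  0.    1.59 -0.8 ] [ 0.2 -0.5 -1.1] 0.027728048200845852 25.75
```

```bash
cat > fit.py <<'E'
from h import *
import pickle
W=pickle.load(open("w6.pkl","rb"))
C=-W["R"].T@W["t"]; print("cam",C.round(3),"nadir px",proj(W,[C[0],C[1],0]).round(0))
g=cv2.GaussianBlur(W["frame"],(3,3),0).mean(2); m=(g<184*.78).astype(np.uint8)
n,l,st,ce=cv2.connectedComponentsWithStats(m); i=[i for i in range(1,n) if 2000<st[i,4]<12000][0]
M=l==i
def edge(rows,side,z):
    P=[]
    for r in rows:
        k=np.where(M[r])[0]; u=(k[-1]+.5) if side else (k[0]-.5); P.append(onz(W,u,r,z)[:2])
    return np.array(P)
def cedge(cols,side,z):
    P=[]
    for c in cols:
        k=np.where(M[:,c])[0]; v=(k[-1]+.5) if side else (k[0]-.5); P.append(onz(W,c,v,z)[:2])
    return np.array(P)
def line(P):
    c=P.mean(0); d=np.linalg.svd(P-c)[2][0]; return c,d if d[1]>0 else -d, np.abs((P-c)@[-d[1],d[0]]).max()
rows=[r for r in range(44,192) if r<122 or r>168]
R=line(edge(rows,1,.03)); L0=line(edge(rows,0,0.)); L3=line(edge(rows,0,.03)); F=line(cedge(range(334,366),0,.03))
N0=line(cedge(range(332,354),1,0.)); N3=line(cedge(range(332,354),1,.03))
for n_,q in zip("R L0 L3 F N0 N3".split(),(R,L0,L3,F,N0,N3)): print(n_,q[0].round(4),"ang",np.degrees(np.arctan2(q[1][1],q[1][0])).round(2),"res",q[2].round(4))
d=R[1]; nn=np.array([d[1],-d[0]])
print("width L0",(R[0]-L0[0])@nn,"L3",(R[0]-L3[0])@nn,"len N0",(F[0]-N0[0])@d,"N3",(F[0]-N3[0])@d)
print("centre: R/F based", R[0]-nn*.02+d*((F[0]-R[0])@d-.097))
E
python3 fit.py
```

```text
cam [0.473 0.133 0.424] nadir px [281. 126.]
R [0.5227 0.2268] ang 139.38 res 0.0007
L0 [0.4943 0.1964] ang 139.49 res 0.0016
L3 [0.4928 0.1919] ang 139.49 res 0.0015
F [0.4482 0.2582] ang 49.6 res 0.001
N0 [0.6048 0.1346] ang 49.77 res 0.001
N3 [0.5955 0.1345] ang 49.77 res 0.0009
width L0 0.04155396136513489 L3 0.045950668934663055 len N0 0.19934395034423927 N3 0.1923449376936453
centre: R/F based [0.52483932 0.19857647]
```

```bash
python3 - <<'E'
from h import *
import pickle
W=pickle.load(open("w6.pkl","rb")); s=robot.read_state(); R=Ro.from_rotvec(s["orientation"]); p=s["tool_pos"]
g=W["frame"].mean(2).astype(int)
def pt(a,y,h): return proj(W,p+R.apply([a-.0586,y,0])+[0,0,h-.0048])
for a,h,w in((.08,.028,.014),(.112,.028,.014),(.12,.023,.009),(.175,.023,.009),(.18,.023,.009),(.0,.028,.014)): print(a,pt(a,-w,h).round(1),pt(a,w,h).round(1))
for r in (5,25,50,80,110,140,170,200): print(r,' '.join(map(str,g[r,236:328:2])))
E
```

```text
0.08 [253.4 235.2] [309.  235.2]
0.112 [251.7 171.8] [310.6 171.9]
0.12 [262.6 153.9] [299.7 153.9]
0.175 [260.4  26.1] [301.7  26.1]
0.18 [260.2  13.1] [301.9  13.1]
0.0 [256.8 366.5] [305.6 366.5]
5 125 125 124 121 163 152 198 197 196 198 196 196 198 198 197 198 196 197 197 197 196 199 196 198 197 197 197 197 197 198 197 197 199 198 197 196 197 196 195 196 196 197 197 196 197 197
25 127 127 128 129 128 127 128 128 128 127 127 129 127 104 183 189 202 204 205 203 203 203 203 203 204 204 204 204 204 203 202 194 188 148 206 201 200 200 201 199 200 198 200 199 199 202
50 130 130 129 129 129 131 130 130 130 129 129 130 130 120 155 169 185 187 186 186 186 188 184 188 165 175 178 178 176 181 206 199 189 162 204 202 202 203 203 202 203 203 203 203 203 203
80 131 130 132 131 131 132 132 131 131 129 131 131 131 125 140 166 183 191 187 188 187 188 189 190 168 177 181 182 175 190 209 197 184 183 208 206 205 205 204 205 206 207 208 205 205 205
110 126 80 83 140 133 133 134 133 133 133 133 132 133 128 129 166 182 189 190 177 177 180 182 185 182 180 178 179 213 213 207 189 152 134 133 132 133 131 131 133 133 132 131 165 209 212
140 133 133 133 133 132 131 133 134 132 133 133 130 135 134 115 164 179 190 189 183 177 180 183 185 183 183 178 179 199 188 182 173 139 136 133 131 134 132 134 133 136 135 129 165 208 210
170 210 209 208 210 210 212 211 218 124 134 136 125 30 39 41 40 36 37 35 39 34 35 36 36 35 36 38 35 39 36 36 40 43 40 27 145 212 211 209 210 209 209 210 210 211 195
200 210 209 210 208 209 209 210 209 213 189 42 54 56 61 64 64 63 64 61 64 65 64 63 63 66 65 63 62 65 65 64 65 64 63 58 55 51 141 213 209 211 209 211 209 209 209
```

```bash
python3 tg.py 139.4 .5477 .1784 .06; python3 - <<'E'
from h import *
import pickle
W=pickle.load(open("w6.pkl","rb")); g=W["frame"].mean(2).astype(int); print("step col282 rows160-180",g[160:180,282]); print("cap end rows 0-30",g[0:30,275],g[0:30,290])
E
```

```text
(array([0.236, 0.415, 0.983]), array([ 0.001, -0.   , -0.   ])) [0.5292 0.0843 0.2564] [ 0.06 -0.06  1.61  0.    1.59 -0.8 ] [ 0.2 -0.5 -1.1] 0.027728048200845852 25.75
step col282 rows160-180 [185 186 185 184 187 179 174 170 176  91  36  39  48  53  57  61  59  59
  63  62]
cap end rows 0-30 [197 196 196 198 198 196 197 198 200 197 197 198 198 202 170 176 186 190
 197 203 203 204 203 203 202 205 204 204 204 207] [197 197 196 197 197 197 197 198 197 198 198 197 199 202 167 175 184 191
 196 204 201 203 205 202 203 204 207 174 172 175]
```

The brush's position in the grip agrees with the camera to about 1 mm: step at row 169, cap end at row 13.5. Now I'll move over the case and descend.

Call:
jog_arm([
  [[0.12,0.2,0],[0,0,0]],
  [[0.236,0.415,0],[0,0,0]],
  [[0.236,0.415,0.25],[0,0,0]],
  [[0.236,0.415,0.5],[0,0,0]],
  [[0.236,0.415,0.75],[0,0,0]],
])

```text
t: 26.25
tool_pos: [0.5477, 0.179, 0.1052]
orientation: [1.089, 2.946, 0.004]
force: [0.2, 0.1, -2.1]
opening: 0.0275
gripper_force: 25.0
```

Call:
jog_arm([
  [[0,0,0.15],[0,0,0]],
  [[0,0,0.2],[0,0,0]],
  [[0,0,0.2],[0,0,0]],
  [[0,0,0.2],[0,0,0]],
])

```text
t: 26.65
tool_pos: [0.5489, 0.179, 0.0689]
orientation: [1.09, 2.944, 0.006]
force: [0.2, 1.0, -1.8]
opening: 0.0279
gripper_force: 25.0
```

```bash
python3 tg.py 139.4 .5477 .1784 .01; python3 - <<'E'
from h import *
save(cam("scene"),"s7.png",(300,140,400,260),5)
E
```

```text
(array([ 0.003, -0.007,  0.294]), array([ 0.003,  0.001, -0.   ])) [0.5489 0.179  0.0689] [ 0.23  0.19  1.71  0.    1.24 -0.64] [ 0.2  1.  -1.8] 0.027948880932213583 26.65
```

Call:
jog_arm([
  [[0,-0.006,0.06],[0,0,0]],
  [[0,-0.006,0.12],[0,0,0]],
  [[0,-0.006,0.18],[0,0,0]],
  [[0,-0.006,0.22],[0,0,0]],
  [[0,-0.006,0.22],[0,0,0]],
])

```text
t: 27.2
tool_pos: [0.5447, 0.1777, 0.0204]
orientation: [-1.089, -2.944, -0.0]
force: [0.3, 0.0, -1.8]
opening: 0.0282
gripper_force: 25.0
```

```bash
python3 tg.py 139.4 .5477 .1784 .01
```

```text
(array([-0.009,  0.012,  0.052]), array([-0.001, -0.002,  0.   ])) [0.5447 0.1777 0.0204] [ 0.22  0.24  1.74  0.    1.16 -0.64] [ 0.3  0.  -1.8] 0.028202431742684757 27.2
```

Call:
jog_arm([
  [[0,0.005,0],[0,0,0]],
  [[0,0.005,0.02],[0,0,0]],
  [[0,0.005,0.04],[0,0,0]],
  [[0,0.005,0.045],[0,0,0]],
  [[0,0.005,0.045],[0,0,0]],
])

```text
t: 27.7
tool_pos: [0.5468, 0.1788, 0.0134]
orientation: [-1.09, -2.946, -0.003]
force: [0.1, -0.9, -2.0]
opening: 0.0278
gripper_force: 25.0
```

```bash
python3 tg.py 139.4 .5477 .1784 .01
```

```text
(array([-0.005,  0.001,  0.017]), array([ 0.001, -0.001,  0.   ])) [0.5468 0.1788 0.0134] [ 0.23  0.26  1.74  0.    1.15 -0.64] [ 0.1 -0.9 -2. ] 0.027800936182618162 27.7
```

Next I'll lower the last few millimetres, release, and retreat straight up.

Call:
jog_arm([
  [[0,0,0.01],[0,0,0]],
  [[0,0,0.02],[0,0,0]],
  [[0,0,0.02],[0,0,0]],
  [[0,0,0.02],[0,0,0]],
])

```text
t: 28.1
tool_pos: [0.547, 0.1789, 0.0097]
orientation: [-1.09, -2.946, -0.003]
force: [0.8, -0.4, -2.2]
opening: 0.0277
gripper_force: 25.0
```

Call:
jog_arm([
  [[0,0,0],[0,0,0]],
  [[0,0,0],[0,0,0]],
  [[0,0,0],[0,0,0]],
  [[0,0,0],[0,0,0]],
  [[0,0,0],[0,0,0]],
], hand=-0.3)

```text
t: 28.6
tool_pos: [0.5471, 0.1789, 0.0098]
orientation: [1.09, 2.946, 0.003]
force: [0.1, 0.4, 0.3]
opening: 0.0598
gripper_force: 0.0
```

Call:
jog_arm([
  [[0,0,-0.05],[0,0,0]],
  [[0,0,-0.2],[0,0,0]],
  [[0,0,-0.45],[0,0,0]],
  [[0,0,-0.7],[0,0,0]],
  [[0,0,-0.95],[0,0,0]],
])

```text
t: 29.1
tool_pos: [0.5465, 0.1784, 0.2024]
orientation: [1.09, 2.946, 0.003]
force: [1.4, 0.1, 0.7]
opening: 0.0605
gripper_force: 0.0
```

Call:
jog_arm([
  [[-0.2,-0.2,-0.2],[0,0,0]],
  [[-0.4,-0.4,-0.2],[0,0,0]],
  [[-0.4,-0.4,-0.2],[0,0,0]],
  [[-0.4,-0.4,-0.2],[0,0,0]],
])

```text
t: 29.5
tool_pos: [0.5563, 0.0626, 0.2416]
orientation: [1.094, 2.942, 0.004]
force: [0.8, -0.5, -0.7]
opening: 0.0604
gripper_force: 0.0
```

```bash
python3 tg.py 139.4 .5477 .1784 .01; python3 - <<'E'
from h import *
import pickle
W=cam("wrist");S=cam("scene");T=cam("top"); pickle.dump((W,S,T),open("f.pkl","wb"))
def crop(c,b,s): return cv2.resize(c["frame"][b[1]:b[3],b[0]:b[2],::-1],s,interpolation=cv2.INTER_CUBIC)
cv2.imwrite("pics/f.png",np.hstack([crop(W,(240,0,480,330),(400,550)),crop(S,(135,160,375,355),(400,325)).copy() if 0 else cv2.copyMakeBorder(crop(S,(135,160,375,355),(400,325)),0,225,0,0,0)]))
d=np.radians(139.4);d=np.array([np.cos(d),np.sin(d)]);c=np.array([.5239,.1988])
for a in(-.09,.09): print(proj(W,[*(c+a*d),.018]))
E
```

```text
(array([0.413, 0.406, 1.159]), array([ 0.002,  0.001, -0.002])) [0.5563 0.0626 0.2416] [ 0.02  0.01  1.57  0.    1.56 -0.84] [ 0.8 -0.5 -0.7] 0.06040258048207303 29.5
[345.22916953 166.88543881]
[353.64160512   6.40977726]
```

View pics/f.png

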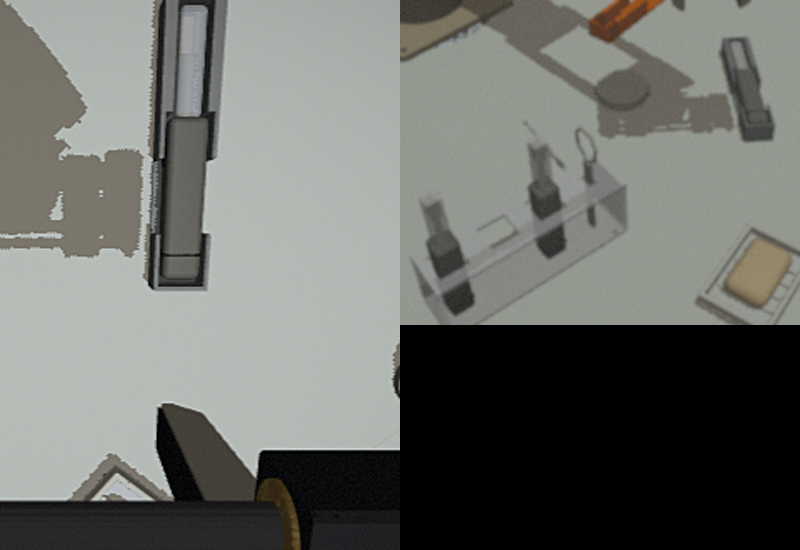

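The brush lies flat in the case. Its handle is in the wide part (crop about (185,195)) and its cap in the narrow part (about (190,60)). Brushes 1 and 3 still stand in their slots, and the gripper is clear of everything.

```bash
python3 -c "
from plant import robot
print(robot.close_job())"
```

```text
the job is handed in; nothing more can be done
None
```

Brush_2 was the heavy one (about 1.6 N against about 0.6 N for brush_1; brush_3 not weighed); it now lies flat in the grey case, the other two still stand in their slots, and the job was handed in at about 30 s with no verdict returned.

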